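# Pack the model barrels for transport

### The job

Lay the three loose barrels in the three empty wells of the little plywood carrier, one to a well, each flat on the floor of its well. Then lift the loaded carrier by the grip tab in its middle, keep it level, and lower it gently, fully home, into the empty long bay of the transport tray beside the packed houses, every barrel still in a well of its own. Leave the domes, the little stone well and the glue bottle where they are.

Things in the scene. Friction and masses are not known exactly. Their poses are not given: they have to be found in the camera images.
- carrier: loose plywood carrier, 40 (x) x 218 mm (y), 0.15 kg empty. Origin: centre of its underside. Four wells lie end to end along its y, two either side of a grip tab standing in the middle. Each well is 45 mm long (y), 32 mm wide (x), its floor 4 mm above the underside; the lips along the long sides reach only 12 mm above the underside, the cross walls and ends 18 mm
- tab_top (a point): centre of the top of the carrier's grip tab, 62 mm above the carrier's underside; the tab is 14 mm thick along the carrier's y and 30 mm wide along its x, axes as the carrier. Barrels in the wells reach to 32 mm below this point
- tray: fixed open plywood transport tray, 162 (x) x 240 (y) x 40 mm high, walls and floor 5 mm. Origin: centre of its underside. Its near (-x) part is an empty long bay, its far part holds two packed model houses up to 67 mm above the tray's underside, with grey padding between them; a 26 mm high batten stands between
- bay (a point): centre of the floor of the tray's empty bay, 5 mm above the tray's underside, axes as the tray; the bay is 50 mm wide (x) and 230 mm long (y), the walls rise 35 mm above its floor (batten 26 mm)
- well_0 (a point): centre of the floor of the carrier's well 0 (they are numbered along the carrier's +y; well 3 at the +y end already holds a barrel), axes as the carrier
- well_1 (a point): centre of the floor of the carrier's well 1 (they are numbered along the carrier's +y; well 3 at the +y end already holds a barrel), axes as the carrier
- well_2 (a point): centre of the floor of the carrier's well 2 (they are numbered along the carrier's +y; well 3 at the +y end already holds a barrel), axes as the carrier
- well_3 (a point): centre of the floor of the carrier's well 3 (they are numbered along the carrier's +y; well 3 at the +y end already holds a barrel), axes as the carrier
- barrel_a: model barrel lying on its side, 37 mm long along its own y axis, 25 mm in girth (collides as a box 22 mm wide), 24 to 26 mm high; origin: centre of its underside as it lies; lies loose on the table
- barrel_b: model barrel lying on its side, 37 mm long along its own y axis, 25 mm in girth (collides as a box 22 mm wide), 24 to 26 mm high; origin: centre of its underside as it lies; lies loose on the table
- barrel_c: model barrel lying on its side, 37 mm long along its own y axis, 25 mm in girth (collides as a box 22 mm wide), 24 to 26 mm high; origin: centre of its underside as it lies; lies loose on the table
- barrel_d: model barrel lying on its side, 37 mm long along its own y axis, 25 mm in girth (collides as a box 22 mm wide), 24 to 26 mm high; origin: centre of its underside as it lies; already in well 3 of the carrier
- dome_small: dome on a thin square tile, 56x56x26 mm; bystander; origin: centre of its underside
- dome_4: dome on a thin square tile, 60x62x30 mm; bystander; origin: centre of its underside
- stone_well: little round well on a sanded base, 86x85x22 mm; bystander; origin: centre of its underside
- dome_loose: plain dome without a tile, 84x84x38 mm; bystander; origin: centre of its underside
- glue_bottle: upright white glue bottle, 30x30x74 mm; bystander; origin: centre of its underside

How it is judged (in metres and radians):
On the way, in this order (a step that is already met when the one before it is completed fails the run):
1. with the carrier still standing on the table, each of its four wells holds one barrel, flat on the well's floor (distance between any of barrel_a, barrel_b, barrel_c, barrel_d and well_0 below 0.009 m and distance between any of barrel_a, barrel_b, barrel_c, barrel_d and well_1 below 0.009 m and distance between any of barrel_a, barrel_b, barrel_c, barrel_d and well_2 below 0.009 m and distance between any of barrel_a, barrel_b, barrel_c, barrel_d and well_3 below 0.009 m and angle between each of barrel_a, barrel_b, barrel_c, barrel_d's own z axis and vertical below 0.15 rad and height (world z) of carrier below 0.004 m and horizontal distance between carrier and bay above 0.06 m), for 0.2 s.
2. the loaded carrier is held clear of the table, more than 42 mm up, all four barrels in their wells (distance between any of barrel_a, barrel_b, barrel_c, barrel_d and well_0 below 0.009 m and distance between any of barrel_a, barrel_b, barrel_c, barrel_d and well_1 below 0.009 m and distance between any of barrel_a, barrel_b, barrel_c, barrel_d and well_2 below 0.009 m and distance between any of barrel_a, barrel_b, barrel_c, barrel_d and well_3 below 0.009 m and angle between each of barrel_a, barrel_b, barrel_c, barrel_d's own z axis and vertical below 0.15 rad and height (world z) of carrier above 0.042 m), for 0.2 s.
At the end, for the whole second after the job is handed in: Carrier released, at rest in the tray's bay: underside within 3 mm of the bay floor, within 7 mm (x) and 8 mm (y) of its centre, level, parallel to the bay (either way round); each of its four wells holds one barrel, flat, within 9 mm of the centre of the well's floor (distance between any of barrel_a, barrel_b, barrel_c, barrel_d and well_0 below 0.009 m and distance between any of barrel_a, barrel_b, barrel_c, barrel_d and well_1 below 0.009 m and distance between any of barrel_a, barrel_b, barrel_c, barrel_d and well_2 below 0.009 m and distance between any of barrel_a, barrel_b, barrel_c, barrel_d and well_3 below 0.009 m and angle between each of barrel_a, barrel_b, barrel_c, barrel_d's own z axis and vertical below 0.15 rad and x of carrier in the frame of bay between -0.007 and 0.007 m and y of carrier in the frame of bay between -0.008 and 0.008 m and z of carrier in the frame of bay between -0.004 and 0.003 m and angle between the y axis of carrier and the y axis of bay, either way round below 0.08 rad and angle between carrier's own z axis and vertical below 0.05 rad and linear speed of each of carrier, barrel_a, barrel_b, barrel_c, barrel_d below 0.02 m/s and contact force between carrier and the fingers below 0.05 N); the robot touches nothing.
It fails at once if a bystander (dome, stone well or glue bottle) is moved more than 30 mm (distance of any of dome_small, dome_4, stone_well, dome_loose, glue_bottle from where it was at the start of the episode above 0.03 m).
It fails at once if the carrier is tipped more than 0.35 rad (angle between carrier's own z axis and vertical above 0.35 rad).
It fails at once if the carrier is pressed against the tray with more than 40 N (contact force between carrier and tray above 40 N).
It also fails if it takes over 72 s, if anything falls off the work surface, if the arm or the gripper's body presses on something with over 40 N, if the wrist force passes 120 N, or if a joint passes its speed limit or range.

### The arm

A 6-joint arm with a two-finger parallel gripper is mounted at the origin on a cart in front of the work surface, level with it; the furniture and walls round the work are solid. World frame = base frame: x ahead of the robot, y to its left, z up, the work surface at z = 0. Lengths are in mm, angles in rad, forces in N, time in s.
With the tool pointing down it reaches from about 275 to 1000 mm from the base axis. Payload 8.4 kg.
Tool frame: the origin (TCP) lies at the very end of the fingers, on their centre line; the grasp point (between the pads) lies 19 mm behind it; z points along the fingers, y is the line along which they close (so a half turn about z gives the same grasp; the last joint's range is limited). The gripper opens to 85 mm and grips with 20 to 120 N. Pads are 22 mm wide; open, the fingers measure 114 mm over their backs; the gripper's body (76 mm by 85 mm) begins 54 mm behind the grasp point. The pads swing forward as they close: fully open they stand 13 mm farther back than shut.
Start: joints at [1.131, 0.353, 1.633, -0, 1.155, -0.002], TCP at [264.966, 566.057, 231.281] pointing down, gripper open.
Joint ranges: [-2.63, 2.63], [-0.92, 2.1], [0.06, 2.66], [-1.3, 4.44], [0, 2.69], [-3.02, 3.02]. Speed limits (rad/s): [2.22, 2.22, 2.79, 3.14, 3.14, 3.14].

### API

Orientations are given as [roll, pitch, yaw] about the fixed x, y, z axes, in that order (R = Rz(yaw) Ry(pitch) Rx(roll)).
In Python, from rig import telemetry, imaging, r gives the robot as it stands. The module is installed in compiled form; this text tells all that it offers.
- The arm moves only by the tool step_arm, never from a script. Its argument "moves" is a list of rows, each a list of 3 entries, a list of its own where there are three numbers: the turn, a rotation vector about the tool's x, y, z scaled (see below), then the shift along the tool's x, y, z scaled (see below), then the opening, from -1 (shut) to 1 (fully open). A call has 1 to 8 rows; each row is the pose to reach, as a shift and turn from the pose commanded when the call began, along the tool's axes at that moment; what a row does not reach only later rows make up. The controller multiplies each number of a shift by 200 mm and each number of a turn by 45 degrees. A row lasts 1/10 s, in which the tool goes at most 50 mm and 8.59 degrees, less where a joint would pass 70% of its speed; a pose out of reach is approached as far as the arm can. A call with a number of a shift or a turn outside -1 to 1 is refused whole. A call with a gripper value outside its range is refused whole. The fingers move at their own pace and stop on an object; "squeeze" is the grip in N (left out, the last holds). Time passes only in rows, so rows that repeat a pose let the fingers close. It gives the time, the measured TCP pose, the force, the opening and the grip force at its end, in the units of the state.
- telemetry.sense(): the state, without advancing time (a new reading comes with each control period).
- imaging.grab_frame(name): name is "side" or "top" or "wrist"; returns the picture (420x560x3 uint8, red, green, blue); there is no depth.
- imaging.calibration(name): a dict with "fx", "fy", "cx", "cy" (pixels), "cam_to_world" (4x4, takes a point from camera to world coordinates). Camera axes: x right, y up, looking along -z (the intrinsics and any distortion apply to the point x, -y, -z); pixel columns grow to the right and rows downward; lengths in mm; the calibration is good to about 2 mm. A picture is of the moment at which its call begins: read the wrist's pose just before it. calibration takes no time and is no camera call; for the wrist camera it gives the pose at the moment of the call.
- r.sign_off(): hands the job in; it is judged then, once.
Trained networks look in the newest picture that a camera, given by its name, has taken for a name from the list of things; names that differ only in an ending like _2 or _b are one class to them, and where a whole thing is asked for, a point or a joint stands for the part that bears it (a point fixed in the world has none). Each returns a list of dicts, best first, with "conf" (0 to 1); they miss things now and then, are a little off and sometimes report something else, mostly with a low value. They report only what shows in the picture. A call takes as long as a camera call.
- imaging.recognise(camera, name): "extent" ([left, top, width, height] in pixels, round what is visible of it).
- imaging.mark_of(camera, name): "xy" ([column, row] in pixels: a listed point, or the origin of a listed thing).
The state is a dict: "clock": time; "qpos": joint angles; "qvel": joint speeds; "joint_efforts": joint torques, N m; "eef_pos": TCP position; "tcp_rot": TCP orientation; "contact_force": force on the tool from outside, world axes, zero at the start; "wrist_torque": the same for the moment, N m; "opening": opening from 0.0 (shut) to 1.0 (fully open); "grasp_force": force on a finger pad.
Only numpy, scipy, OpenCV 4.12 (cv2) and the standard library are available. Lean on these libraries where they do the work, as an engineer would, in place of code of your own. Each camera call takes 0.05 s, during which the arm holds its last target. There are 200 camera calls.

## Working session

There is one attempt and no reset: what is moved stays moved. The work goes in short steps, Python scripts to look and compute and a tool call to move; the robot and the scene stay as the last step left them, time stands still between calls to the robot, and variables do not carry over. Pictures are saved under pics/ and viewed, at most 10 in all, crops included, and the job is handed in when it is done.

Besides the shell and the picture viewer there is one more tool, called after "Emit:" as name(argument=value, ...) on one line, values as JSON. step_arm: Moves the arm, as the interface text tells. Its arguments: {"type":"object","properties":{"moves":{"type":"array"},"squeeze":{"type":"number"}},"required":["moves"]}

```bash
mkdir -p pics; cat > h.py <<'E'
import numpy as np, cv2
from rig import telemetry, imaging, r
def shot(n,f=None):
    im=imaging.grab_frame(n)
    if f: cv2.imwrite('pics/'+f,im[:,:,::-1])
    return im
def ray(c,uv):
    M=np.array(c['cam_to_world']);d=np.array([(uv[0]-c['cx'])/c['fx'],-(uv[1]-c['cy'])/c['fy'],-1.])
    return M[:3,3],M[:3,:3]@d
def onz(c,uv,z):
    o,d=ray(c,uv);return o+d*(z-o[2])/d[2]
def proj(c,p):
    M=np.array(c['cam_to_world']);q=M[:3,:3].T@(np.array(p)-M[:3,3])
    return np.array([c['cx']+c['fx']*q[0]/-q[2],c['cy']-c['fy']*q[1]/-q[2]])
def tri(c1,u1,c2,u2):
    o1,d1=ray(c1,u1);o2,d2=ray(c2,u2);d1/=np.linalg.norm(d1);d2/=np.linalg.norm(d2)
    t=np.linalg.lstsq(np.c_[d1,-d2],o2-o1,rcond=None)[0]
    a,b=o1+t[0]*d1,o2+t[1]*d2
    return (a+b)/2,np.linalg.norm(a-b)
E
python3 - <<'E'
from h import *
print(telemetry.sense())
for n in ('top','side','wrist'):
    shot(n,n+'0.png');print(n,{k:np.round(v,3).tolist() for k,v in imaging.calibration(n).items()})
a=[cv2.imread(f'pics/{n}0.png') for n in ('top','side')]
E
```

```text
{'clock': 0.0, 'qpos': array([ 1.13061640e+00,  3.53637658e-01,  1.63414264e+00, -3.46522650e-05,
        1.15520855e+00, -2.40630671e-03]), 'qvel': array([-1.78314080e-03, -4.05469979e-05,  9.03269599e-04, -9.27491872e-04,
        2.00972539e-04, -3.45700405e-04]), 'joint_efforts': array([ 1.70352589e-03, -6.05261350e+01, -3.42080426e+01,  1.62177521e-04,
        9.08608170e-03, -3.91396645e-05]), 'eef_pos': array([264.7599189 , 565.61734064, 230.56459699]), 'tcp_rot': array([-3.14019638e+00,  2.83233005e-05,  2.70383307e+00]), 'contact_force': array([ 0.15638122, -0.55563476, -0.39215328]), 'wrist_torque': array([0.00227071, 0.01071574, 0.04661811]), 'grasp_force': 0.0, 'opening': 1.0023644452792522}
top {'fx': 386.48, 'fy': 386.48, 'cx': 280.304, 'cy': 214.319, 'cam_to_world': [[0.008, 0.994, -0.113, 397.574], [-1.0, 0.007, -0.008, 22.793], [-0.007, 0.113, 0.994, 1060.164], [0.0, 0.0, 0.0, 1.0]]}
side {'fx': 495.571, 'fy': 495.571, 'cx': 274.804, 'cy': 217.667, 'cam_to_world': [[-0.995, 0.064, -0.074, 436.383], [-0.095, -0.451, 0.888, 1132.73], [0.024, 0.89, 0.455, 649.06], [0.0, 0.0, 0.0, 1.0]]}
wrist {'fx': 316.42, 'fy': 316.42, 'cx': 278.089, 'cy': 206.846, 'cam_to_world': [[0.424, -0.87, -0.252, 200.988], [0.906, 0.407, 0.118, 595.212], [0.0, -0.278, 0.96, 372.96], [0.0, 0.0, 0.0, 1.0]]}
```

View pics/top0.png

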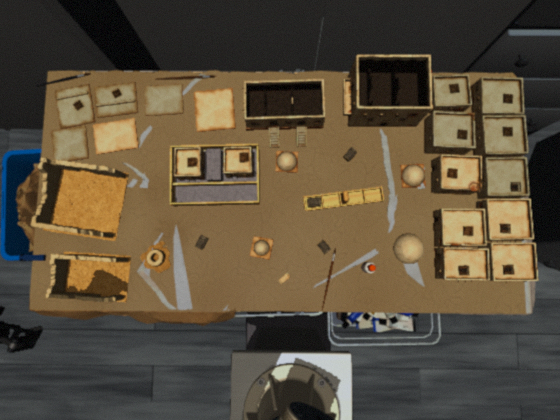

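View pics/side0.png

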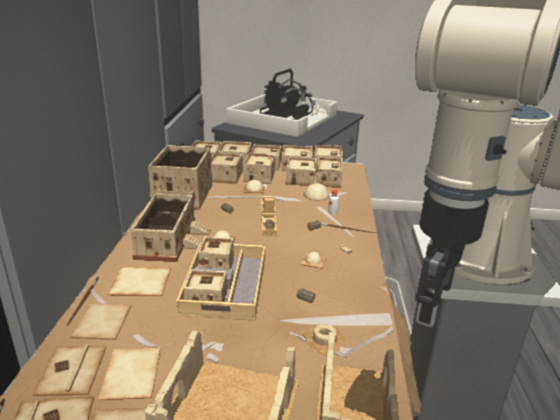

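```bash
python3 - <<'E'
from h import *
ct,cs=imaging.calibration('top'),imaging.calibration('side')
for nm in ['carrier','tab_top','tray','bay','well_0','well_1','well_2','well_3','barrel_a','dome_small','dome_4','stone_well','dome_loose','glue_bottle']:
    for c,cc in(('top',ct),('side',cs)):
        for d in imaging.mark_of(c,nm)[:5]:
            z={'tab_top':62,'bay':5}.get(nm,4 if nm[:4]=='well' else 0)
            print(nm,c,np.round(d['xy'],1),round(d['conf'],2),np.round(onz(cc,d['xy'],z)).tolist())
E
```

```text
carrier top [344.3 201.2] 0.7 [556.0, -146.0, 0.0]
carrier side [269.3 215.9] 0.91 [558.0, -143.0, 0.0]
carrier side [226.6 209.8] 0.21 [688.0, -165.0, 0.0]
tab_top top [345.4 194.6] 0.57 [564.0, -139.0, 62.0]
tab_top top [352.2 197.5] 0.5 [557.0, -157.0, 62.0]
tray top [213.2 176.5] 0.97 [623.0, 220.0, 0.0]
tray side [223.4 284.1] 0.72 [626.0, 212.0, 0.0]
bay top [215.3 192.2] 0.86 [578.0, 212.0, 5.0]
bay top [365.3 267.4] 0.55 [375.0, -200.0, 5.0]
bay side [248.5 285.2] 0.62 [568.0, 216.0, 5.0]
bay side [304.1 304.6] 0.4 [440.0, 272.0, 5.0]
well_0 top [333.4 198.9] 0.93 [562.0, -115.0, 4.0]
well_0 top [314.6 201.6] 0.77 [554.0, -63.0, 4.0]
well_0 top [351.8 198.8] 0.75 [562.0, -166.0, 4.0]
well_0 top [366.9 194.3] 0.7 [575.0, -208.0, 4.0]
well_0 side [269.3 213.4] 0.92 [559.0, -152.0, 4.0]
well_0 side [266.8 201.7] 0.71 [575.0, -230.0, 4.0]
well_0 side [267.3 228.6] 0.66 [555.0, -58.0, 4.0]
well_0 side [266.3 223.2] 0.59 [561.0, -89.0, 4.0]
well_1 top [333.4 198.9] 0.93 [562.0, -115.0, 4.0]
well_1 top [314.6 201.6] 0.77 [554.0, -63.0, 4.0]
well_1 top [351.8 198.8] 0.75 [562.0, -166
[... 1606 characters left out ...]
.0]
dome_small side [322.6 341. ] 0.38 [400.0, 377.0, 0.0]
dome_4 top [287.1 161.7] 0.83 [667.0, 13.0, 0.0]
dome_4 top [215.2 194.4] 0.25 [573.0, 213.0, 0.0]
dome_4 side [305.9 301.9] 0.59 [437.0, 256.0, 0.0]
dome_4 side [223.8 240.9] 0.52 [662.0, 18.0, 0.0]
stone_well top [156.1 254.5] 0.87 [405.0, 370.0, 0.0]
stone_well side [320.4 340.2] 0.56 [404.0, 375.0, 0.0]
dome_loose top [407.9 248.6] 0.87 [427.0, -318.0, 0.0]
dome_loose side [316.5 191.3] 0.75 [426.0, -340.0, 0.0]
dome_loose side [311.4 230.8] 0.73 [434.0, -70.0, 0.0]
glue_bottle top [361.4 269.2] 0.41 [370.0, -190.0, 0.0]
glue_bottle side [330.1 212.5] 0.54 [383.0, -191.0, 0.0]
glue_bottle side [310.5 262.8] 0.3 [432.0, 96.0, 0.0]
```

The top view shows the tray at (213,176), its bay along the near side. The carrier is at (344,198) with its full well at the +y end (314,201). Loose barrels are at (202,242), (324,246) and (349,154). Next I'll take closer wrist views.

```bash
cat >> h.py <<'E'
def plan(*tg):
    """tg: (x,y,z,yaw) targets; prints shift/turn numbers per call, split to range"""
    s=telemetry.sense();p=np.array(s['eef_pos']);from_yaw=s['tcp_rot'][2]
    from scipy.spatial.transform import Rotation as Ro
    R=Ro.from_euler('xyz',s['tcp_rot'])
    print('at',np.round(p,1),np.round(s['tcp_rot'],4),'t',round(s['clock'],2))
    for t in tg:
        q=np.array(t[:3],float);Rt=Ro.from_euler('xyz',[np.pi,0,t[3]])
        rv=(R.inv()*Rt).as_rotvec();d=q-p
        n=int(np.ceil(max(abs(R.inv().apply(d)).max()/200,abs(rv).max()/(np.pi/4),1e-9)))
        for k in range(n):
            sh=R.inv().apply(d/n)/200;tu=rv/n/(np.pi/4)
            rows=max(np.linalg.norm(d/n)/50,np.linalg.norm(rv/n)/.15)
            print(' turn',np.round(tu,4).tolist(),'shift',np.round(sh,4).tolist(),'rows>=%.1f'%rows)
            R=R*Ro.from_rotvec(rv/n)
        p=q;R=Rt
E
python3 - <<'E'
from h import *
plan((500,190,200,1.5708))
E
```

```text
at [265.  566.1 231.3] [-3.1416 -0.      2.7038] t 1.55
 turn [-0.0, -0.0, 0.7213] shift [-0.9308, -0.6023, 0.0782] rows>=4.4
 turn [-0.0, -0.0, 0.7213] shift [-1.1086, -0.0087, 0.0782] rows>=4.4
```

Emit:
step_arm(moves=[[[0,0,0.72],[-0.93,-0.6,0.08],1],[[0,0,0.72],[-0.93,-0.6,0.08],1],[[0,0,0.72],[-0.93,-0.6,0.08],1],[[0,0,0.72],[-0.93,-0.6,0.08],1],[[0,0,0.72],[-0.93,-0.6,0.08],1]])

```text
clock: 2.05
eef_pos: [383.8, 375.2, 215.1]
tcp_rot: [-3.141, 0.001, 2.132]
contact_force: [-1.3, 0.5, -0.5]
opening: 0.997
grasp_force: 0.0
```

Emit:
step_arm(moves=[[[0,0,0.72],[-1,0,0.08],1],[[0,0,0.72],[-1,0,0.08],1],[[0,0,0.72],[-1,0,0.08],1],[[0,0,0.72],[-1,0,0.08],1],[[0,0,0.72],[-1,0,0.08],1],[[0,0,0.72],[-1,0,0.08],1]])

```text
clock: 2.65
eef_pos: [490.5, 208.9, 199.2]
tcp_rot: [-3.141, -0.0, 1.571]
contact_force: [-0.3, -0.2, -0.3]
opening: 0.999
grasp_force: 0.0
```

```bash
python3 - <<'E'
from h import *
s=telemetry.sense();print(s['eef_pos'],s['tcp_rot'],s['qpos'])
shot('wrist','w1.png');c=imaging.calibration('wrist');print(np.round(c['cam_to_world'],3))
import pickle;pickle.dump(c,open('w1.pkl','wb'))
for nm in ['tray','bay','barrel_a','dome_small']:
    for d in imaging.mark_of('wrist',nm)[:3]:
        print(nm,np.round(d['xy'],1),round(d['conf'],2),np.round(onz(c,d['xy'],{'bay':5}.get(nm,0)),1).tolist())
    if nm!='bay':
        print(nm,[(np.round(d['extent']).tolist(),round(d['conf'],2)) for d in imaging.recognise('wrist',nm)[:2]])
E
```

```text
[490.49198161 208.86910434 199.20070282] [-3.14127055e+00 -1.55087482e-04  1.57067116e+00] [3.99592382e-01 2.46027075e-01 1.86167343e+00 3.12084407e-04
 1.03412852e+00 3.99557936e-01]
[[ 1.00000e+00 -1.00000e-03 -1.00000e-03  4.89974e+02]
 [ 2.00000e-03  9.61000e-01  2.77000e-01  2.79849e+02]
 [ 1.00000e-03 -2.77000e-01  9.61000e-01  3.41548e+02]
 [ 0.00000e+00  0.00000e+00  0.00000e+00  1.00000e+00]]
tray [395.6 178. ] 0.92 [619.0, 214.6, 0.0]
tray [([322.0, 49.0, 201.0, 248.0], 0.77)]
bay [351.5 182.9] 0.95 [569.8, 210.1, 5.0]
barrel_a [230.3 151. ] 0.94 [439.2, 243.6, 0.0]
barrel_a [([210.0, 133.0, 42.0, 35.0], 0.94)]
dome_small [225.  284.8] 0.6 [426.3, 83.4, 0.0]
dome_small [([202.0, 261.0, 54.0, 46.0], 0.97)]
```

View pics/w1.png

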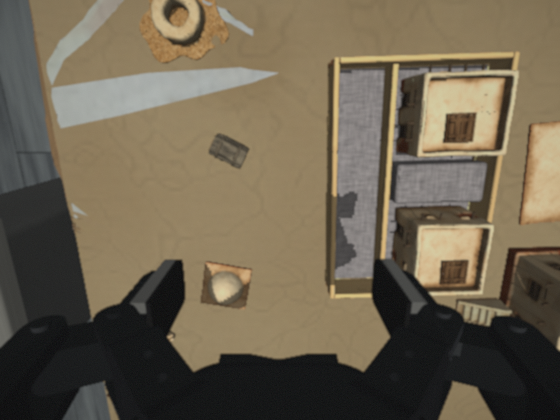

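The wrist view shows the barrel at (229,150), tilted in the image. The tray's bay spans columns 341 to 390, with rim corners near (333,58) and (332,297). I'll fit both.

```bash
cat >> h.py <<'E'
import pickle
def barrel(im,c,near,ztop=12,rad=55,thr=70):
    """dark blob nearest pixel 'near': min-area rect mapped to plane z=ztop -> centre, yaw of long axis, size"""
    g=cv2.cvtColor(im,cv2.COLOR_RGB2GRAY);m=np.zeros_like(g);cv2.circle(m,tuple(int(v) for v in near),rad,255,-1)
    b=((g<thr)&(m>0)).astype(np.uint8)
    b=cv2.morphologyEx(b,cv2.MORPH_CLOSE,np.ones((5,5)));n,l,st,ce=cv2.connectedComponentsWithStats(b)
    k=1+np.argmax(st[1:,4]);px=np.argwhere(l==k)[:,::-1]
    w=np.array([onz(c,p,ztop)[:2] for p in px],np.float32);q=cv2.minAreaRect(w)
    B=cv2.boxPoints(q);e=max([B[1]-B[0],B[2]-B[1]],key=np.linalg.norm)
    return np.array(q[0]),np.arctan2(e[1],e[0])%np.pi,sorted(q[1]),px.mean(0),st[k].tolist()
E
python3 - <<'E'
from h import *
im=cv2.imread('pics/w1.png')[:,:,::-1];c=pickle.load(open('w1.pkl','rb'))
for t in (60,75,90): print(barrel(im,c,(229,150),20,40,t))
for p in [(333,58),(519,54),(332,298),(490,296)]: print(p,onz(c,p,40).round(1))
# left wall edge profile along rows
g=cv2.cvtColor(im,cv2.COLOR_RGB2GRAY)
for r0 in (90,140,190,240,280):print(r0,g[r0-1:r0+2,326:400].mean(0).astype(int).tolist())
plan((438,245,120,0.0))
E
```

```text
Traceback (most recent call last):
  File "h.py", line 42, in barrel
    k=1+np.argmax(st[1:,4]);px=np.argwhere(l==k)[:,::-1]
        ~~~~~~~~~^^^^^^^^^^
ValueError: attempt to get argmax of an empty sequence
```

```bash
python3 - <<'E'
from h import *
im=cv2.imread('pics/w1.png')[:,:,::-1];c=pickle.load(open('w1.pkl','rb'))
print(im[150,205:256:3].tolist())
for t in (80,90,98): print(t,barrel(im,c,(229,150),20,40,t))
for p in [(333,58),(519,54),(332,298),(490,296)]: print(p,onz(c,p,40).round(1))
g=cv2.cvtColor(im,cv2.COLOR_RGB2GRAY)
for r0 in (90,140,190,240,280):print(r0,g[r0-1:r0+2,326:400].mean(0).astype(int).tolist())
E
```

```text
[[149, 131, 99], [127, 112, 85], [88, 81, 68], [97, 90, 76], [96, 87, 72], [106, 97, 81], [95, 88, 74], [86, 80, 68], [99, 91, 77], [113, 103, 87], [117, 108, 90], [95, 87, 72], [104, 96, 80], [87, 81, 68], [82, 75, 61], [148, 131, 99], [146, 128, 97]]
80 (array([444.48721313, 254.44261169]), np.float32(2.6793), [4.485500335693359, 32.859195709228516], array([232.93333333, 142.34814815]), [217, 135, 31, 17, 135])
90 (array([440.21762085, 246.36479187]), np.float32(2.6776483), [23.68851661682129, 34.219078063964844], array([226.5092437 , 148.83529412]), [209, 134, 40, 34, 595])
98 (array([440.28857422, 246.30859375]), np.float32(2.669989), [24.436296463012695, 35.05261993408203], array([227.71673254, 149.5942029 ]), [209, 134, 40, 34, 759])
(333, 58) [538.1 328.4  40. ]
(519, 54) [699.9 331.9  40. ]
(332, 298) [548.8  90.5  40. ]
(490, 296) [719.3  93.2  40. ]
90 [126, 113, 88, 67, 60, 59, 76, 118, 159, 183, 188, 180, 156, 131, 126, 127, 128, 131, 134, 133, 132, 131, 130, 130, 130, 131, 134, 135, 135, 134, 133, 131, 130, 131, 134, 134, 129, 126, 126, 129, 132, 130, 126, 128, 131, 132,
[... 790 characters left out ...]
191, 184, 152, 96, 50, 39, 44, 57, 81, 106, 121, 129, 133]
240 [77, 59, 57, 57, 65, 78, 91, 97, 95, 87, 78, 76, 78, 77, 77, 76, 74, 72, 70, 71, 82, 107, 126, 132, 132, 134, 135, 134, 131, 131, 132, 135, 137, 139, 139, 138, 133, 129, 132, 135, 135, 133, 130, 127, 131, 138, 140, 130, 105, 74, 59, 60, 61, 59, 73, 114, 158, 182, 184, 171, 152, 139, 138, 139, 137, 131, 110, 78, 59, 57, 58, 57, 57, 56]
280 [64, 57, 56, 59, 74, 89, 97, 95, 89, 88, 95, 99, 99, 95, 92, 90, 90, 90, 90, 91, 91, 91, 91, 90, 88, 86, 85, 85, 84, 86, 85, 85, 85, 84, 83, 82, 84, 83, 82, 82, 84, 85, 86, 86, 83, 73, 53, 31, 17, 16, 16, 18, 19, 20, 17, 19, 17, 20, 17, 17, 19, 19, 19, 17, 17, 18, 19, 23, 26, 40, 53, 64, 70, 72]
```

```bash
python3 - <<'E'
from h import *
plan((440,244,110,2.675))
E
```

```text
at [489.7 210.7 199.4] [ 3.1415e+00 -1.0000e-04  1.5746e+00] t 3.05
 turn [0.0001, -0.0, -0.7005] shift [0.0836, -0.1239, 0.2234] rows>=3.7
 turn [0.0001, -0.0, -0.7005] shift [0.1361, -0.0618, 0.2234] rows>=3.7
```

Emit:
step_arm(moves=[[[0,0,-0.7],[0.08,-0.12,0.22],1],[[0,0,-0.7],[0.08,-0.12,0.22],1],[[0,0,-0.7],[0.08,-0.12,0.22],1],[[0,0,-0.7],[0.08,-0.12,0.22],1]])

```text
clock: 3.45
eef_pos: [465.5, 226.3, 155.0]
tcp_rot: [-3.141, -0.0, 2.13]
contact_force: [-0.1, 0.2, 0.9]
opening: 1.0
grasp_force: 0.0
```

Emit:
step_arm(moves=[[[0,0,-0.7],[0.14,-0.06,0.22],1],[[0,0,-0.7],[0.14,-0.06,0.22],1],[[0,0,-0.7],[0.14,-0.06,0.22],1],[[0,0,-0.7],[0.14,-0.06,0.22],1],[[0,0,-0.7],[0.14,-0.06,0.22],1],[[0,0,-0.7],[0.14,-0.06,0.22],1]])

```text
clock: 4.05
eef_pos: [441.1, 243.7, 111.4]
tcp_rot: [3.141, 0.0, 2.67]
contact_force: [1.1, -0.8, -1.1]
opening: 0.999
grasp_force: 0.0
```

```bash
python3 - <<'E'
from h import *
im=shot('wrist','w2.png');c=imaging.calibration('wrist');pickle.dump(c,open('w2.pkl','wb'))
near=proj(c,[440,245,12]);print('near',near)
for t in (85,98,105): print(t,barrel(im,c,near,22,60,t))
d=imaging.mark_of('wrist','barrel_a')[0];print(d,onz(c,d['xy'],0))
c1=pickle.load(open('w1.pkl','rb'))
print('tri origin',tri(c1,(230.3,151),c,d['xy']))
plan((440,244,11,2.675))
E
```

```text
near [279.19407531 205.16310497]
85 (array([438.17770386, 245.17533875]), np.float32(2.6564343), [23.434383392333984, 39.73084259033203], array([278.2295082, 206.0239071]), [263, 181, 32, 51, 1464])
98 (array([438.17071533, 245.20315552]), np.float32(2.6564348), [23.477073669433594, 39.78887939453125], array([278.28160535, 205.9826087 ]), [263, 181, 32, 51, 1495])
105 (array([438.32342529, 245.51351929]), np.float32(2.6564343), [24.168498992919922, 39.80816650390625], array([278.52137306, 205.80181347]), [263, 181, 33, 51, 1544])
{'xy': [277.3, 200.3], 'conf': 0.91} [438.61498437 244.00960891   0.        ]
tri origin (array([438.97300579, 243.6119558 ,  -1.51734732]), np.float64(0.4207655730122595))
at [441.1 243.5 111.4] [3.1414e+00 1.0000e-04 2.6702e+00] t 4.15
 turn [0.0003, 0.0002, -0.0061] shift [0.0062, -0.0006, 0.5019] rows>=2.0
```

View pics/w2.png

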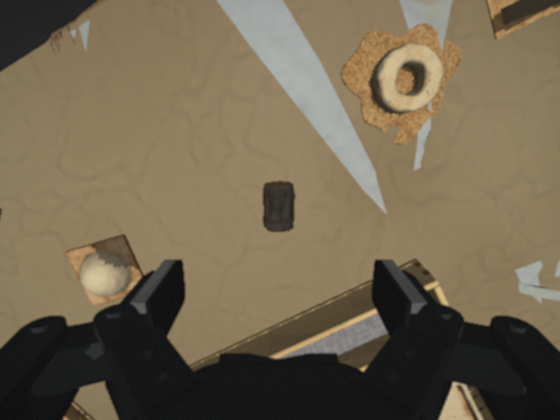

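The barrel is at (278,206) with its length vertical in the image, so the tool is aligned with it. The network's two views put its underside at z≈-1.5, which fits the table. I'll descend and grasp.

Emit:
step_arm(moves=[[[0,0,0.013],[0.0125,-0.002,0.25],1],[[0,0,0.013],[0.0125,-0.002,0.45],1],[[0,0,0.013],[0.0125,-0.002,0.504],1],[[0,0,0.013],[0.0125,-0.002,0.504],1],[[0,0,0.013],[0.0125,-0.002,0.504],-1],[[0,0,0.013],[0.0125,-0.002,0.504],-1],[[0,0,0.013],[0.0125,-0.002,0.504],-1],[[0,0,0.013],[0.0125,-0.002,0.504],-1]], squeeze=30)

```text
clock: 4.95
eef_pos: [439.4, 244.5, 11.5]
tcp_rot: [3.14, 0.001, 2.662]
contact_force: [0.6, -0.1, -0.6]
opening: 0.331
grasp_force: 0.0
```

Emit:
step_arm(moves=[[[0,0,0],[0,0,0],-1],[[0,0,0],[0,0,0],-1],[[0,0,0],[0,0,-0.2],-1],[[0,0,0],[0,0,-0.45],-1],[[0,0,0],[0,0,-0.6],-1],[[0,0,0],[0,0,-0.6],-1]])

```text
clock: 5.55
eef_pos: [441.3, 245.6, 135.0]
tcp_rot: [3.135, 0.004, 2.662]
contact_force: [-0.5, -0.1, -0.2]
opening: 0.255
grasp_force: 29.9
```

```bash
python3 - <<'E'
from h import *
s=telemetry.sense();print(s['opening'],s['grasp_force'],s['eef_pos'])
plan((535,-70,150,1.69))
E
```

```text
0.25498757391348076 29.946812689304352 [441.30541308 245.58056039 135.00676103]
at [441.3 245.6 135. ] [3.1349 0.0045 2.6621] t 5.55
 turn [0.0053, 0.0005, 0.6189] shift [-0.5719, -0.5917, -0.0389] rows>=3.3
 turn [0.0053, 0.0005, 0.6189] shift [-0.7821, -0.2561, -0.0374] rows>=3.3
```

Emit:
step_arm(moves=[[[0,0,0.62],[-0.57,-0.59,-0.1],-1],[[0,0,0.62],[-0.57,-0.59,-0.1],-1],[[0,0,0.62],[-0.57,-0.59,-0.1],-1],[[0,0,0.62],[-0.57,-0.59,-0.1],-1]])

```text
clock: 5.95
eef_pos: [486.1, 83.4, 150.5]
tcp_rot: [-3.142, 0.001, 2.168]
contact_force: [0.4, 0.4, -0.8]
opening: 0.25
grasp_force: 30.0
```

Emit:
step_arm(moves=[[[0,0,0.62],[-0.98,-0.24,-0.06],-1],[[0,0,0.62],[-0.98,-0.24,-0.06],-1],[[0,0,0.62],[-0.98,-0.24,-0.06],-1],[[0,0,0.62],[-0.98,-0.24,-0.06],-1],[[0,0,0.62],[-0.98,-0.24,-0.06],-1],[[0,0,0.62],[-0.98,-0.24,-0.06],-1],[[0,0,0.62],[-0.98,-0.24,-0.06],-1]])

```text
clock: 6.65
eef_pos: [556.4, -101.0, 161.7]
tcp_rot: [-3.14, -0.001, 1.689]
contact_force: [-0.0, 0.4, -1.0]
opening: 0.253
grasp_force: 30.0
```

```bash
python3 - <<'E'
from h import *
s=telemetry.sense();print(s['opening'],s['grasp_force'],s['eef_pos'],s['tcp_rot'])
im=shot('wrist','w3.png');c=imaging.calibration('wrist');pickle.dump(c,open('w3.pkl','wb'))
for nm in ['carrier','tab_top','well_0','barrel_a']:
    for d in imaging.mark_of('wrist',nm)[:5]:
        print(nm,np.round(d['xy'],1),round(d['conf'],2),np.round(onz(c,d['xy'],{'tab_top':62,'well_0':4}.get(nm,0)),1).tolist())
E
```

```text
0.2528629424173852 29.969801008701324 [ 556.36248485 -100.97384389  161.69431051] [-3.13995204e+00 -7.95075329e-04  1.68855958e+00]
carrier [279.8 229.5] 0.86 [563.2, -141.7, 0.0]
well_0 [282.5 195.1] 0.95 [561.3, -104.5, 4.0]
well_0 [282.4 146.1] 0.88 [555.5, -57.7, 4.0]
well_0 [282.4 300.3] 0.77 [575.5, -220.5, 4.0]
well_0 [280.7 228.1] 0.54 [563.7, -138.7, 4.0]
barrel_a [279.  255.1] 0.92 [565.7, -170.1, 0.0]
barrel_a [152.8 159.9] 0.81 [433.7, -85.7, 0.0]
barrel_a [279.7 147.4] 0.76 [553.2, -59.5, 0.0]
barrel_a [395.5 256.7] 0.59 [687.1, -157.4, 0.0]
```

View pics/w3.png

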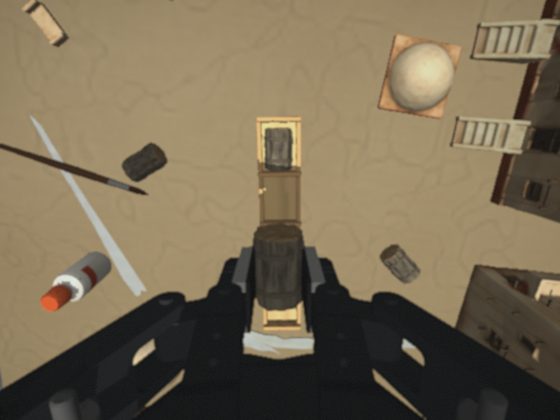

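The view shows the carrier's full well at (279,147) and loose barrels at (144,161) and (399,263). The held barrel hides the tab, so I'll shift −y to see the whole carrier.

Emit:
step_arm(moves=[[[0,0,0],[-0.74,0,0],-1],[[0,0,0],[-0.74,0,0],-1],[[0,0,0],[-0.74,0,0],-1],[[0,0,0],[-0.74,0,0],-1],[[0,0,0],[-0.74,0,0],-1],[[0,0,0],[-0.74,0,0],-1]])

```text
clock: 7.5
eef_pos: [574.4, -247.5, 162.3]
tcp_rot: [-3.141, -0.001, 1.689]
contact_force: [-0.4, 0.7, -0.0]
opening: 0.255
grasp_force: 30.0
```

```bash
python3 - <<'E'
from h import *
s=telemetry.sense();print(s['opening'],s['grasp_force'],s['eef_pos'],s['tcp_rot'])
im=shot('wrist','w4.png');c=imaging.calibration('wrist');pickle.dump(c,open('w4.pkl','wb'))
for nm in ['carrier','tab_top','well_0','barrel_a']:
    for d in imaging.mark_of('wrist',nm)[:5]:
        print(nm,np.round(d['xy'],1),round(d['conf'],2),np.round(onz(c,d['xy'],{'tab_top':62,'well_0':4}.get(nm,0)),1).tolist())
a=im[0:230,190:370];b=cv2.imread('pics/w3.png')[100:340,190:370,::-1]
o=np.hstack([cv2.resize(a,None,fx=2.1,fy=2.5,interpolation=3),cv2.resize(b,None,fx=2.1,fy=2.5*230/240,interpolation=3)])
cv2.imwrite('pics/crop4.png',o[:,:,::-1]);print(o.shape)
E
```

```text
0.255027734574998 29.968766570091248 [ 574.39065299 -247.51390677  162.30342919] [-3.14107436e+00 -6.79351777e-04  1.68889024e+00]
carrier [282.3  69.4] 0.74 [565.5, -137.9, 0.0]
tab_top [281.3  58.6] 0.65 [564.1, -139.1, 62.0]
well_0 [276.9 110.8] 0.86 [564.9, -173.6, 4.0]
well_0 [280.6 162.5] 0.68 [573.9, -219.9, 4.0]
well_0 [279.4  25.8] 0.62 [558.9, -104.7, 4.0]
barrel_a [276.7 256.9] 0.69 [581.8, -319.3, 0.0]
barrel_a [407.8 109.4] 0.61 [684.4, -158.0, 0.0]
(575, 756, 3)
```

View pics/crop4.png

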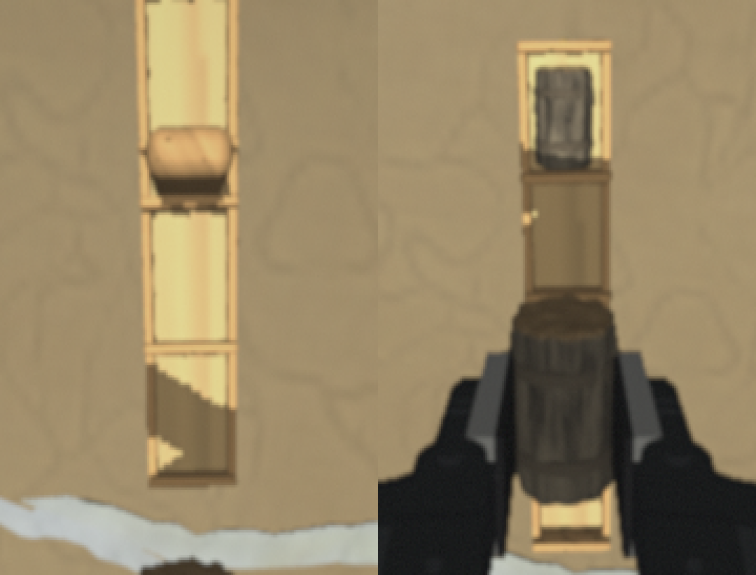

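The crop shows a level, empty carrier. In the left view the tab is at about crop (190,155), with cross walls at crop rows 206 and 347 and the outer end at 487. I'll turn these edges into a carrier pose.

```bash
python3 - <<'E'
from h import *
c3,c4=[pickle.load(open(f'w{i}.pkl','rb')) for i in (3,4)]
L=lambda x,y:(190+x/2.1,y/2.5)
Rr=lambda x,y:(190+(x-378)/2.1,100+y/(2.5*230/240))
P=dict(endS=onz(c4,L(192,486),18),w01=onz(c4,L(191,347),18),wc1=onz(c4,L(189,206),18),
 endN=onz(c3,Rr(564,41),18),w23=onz(c3,Rr(566,176),18),wc2=onz(c3,Rr(567,294),18),
 l1=onz(c4,L(141,280),12),r1=onz(c4,L(238,280),12),l0=onz(c4,L(147,450),12),r0=onz(c4,L(237,450),12),
 l3=onz(c3,Rr(518,100),12),r3=onz(c3,Rr(611,100),12))
for k,v in P.items():print(k,v.round(1))
m=lambda a,b:(P[a]+P[b])/2
mid=[m('l1','r1'),m('l0','r0'),m('l3','r3')]
print(np.round(mid,1))
d=P['endN']-P['endS'];print('len',np.linalg.norm(d[:2]))
pts=np.array(mid)[:,:2];A=np.polyfit(pts[:,1],pts[:,0],1);print('yaw from sides',-np.arctan(A[0]))
yaw=np.arctan2(-d[0],d[1]);print('yaw ends',yaw)
ey=np.array([-np.sin(yaw),np.cos(yaw)]);cen=(P['endN']+P['endS'])[:2]/2;print('centre',cen)
for k in P:print(k,((P[k][:2]-cen)@ey).round(1),((P[k][:2]-cen)@np.array([np.cos(yaw),np.sin(yaw)])).round(1))
# barrels b,c  + tab top triangulation
im3=cv2.imread('pics/w3.png')[:,:,::-1];im4=cv2.imread('pics/w4.png')[:,:,::-1]
for im,c,n in((im3,c3,(144,161)),(im3,c3,(399,263)),(im4,c4,(408,109))):print(barrel(im,c,n,20,32,98))
E
```

```text
endS [ 577.9 -247.3   18. ]
w01 [ 571.3 -197.    18. ]
wc1 [ 564.8 -150.6   18. ]
endN [548.8 -32.2  18. ]
w23 [555.6 -81.2  18. ]
wc2 [ 561.7 -128.3   18. ]
l1 [ 547.6 -176.8   12. ]
r1 [ 588.3 -171.9   12. ]
l0 [ 556.4 -237.3   12. ]
r0 [ 596.4 -232.6   12. ]
l3 [531.6 -55.9  12. ]
r3 [571.5 -51.1  12. ]
[[ 568.  -174.3   12. ]
 [ 576.4 -235.    12. ]
 [ 551.6  -53.5   12. ]]
len 217.12630757126067
yaw from sides 0.13573854938655427
yaw ends 0.13412539754698619
centre [ 563.33844527 -139.73926216]
endS -108.6 0.0
w01 -57.8 0.2
wc1 -11.0 0.0
endN 108.6 0.0
w23 59.0 0.1
wc2 11.6 -0.1
l1 -34.6 -20.5
r1 -35.2 20.4
l0 -95.8 -19.9
r0 -96.4 20.4
l3 87.4 -20.2
r3 86.7 20.0
(array([433.40045166, -85.45388031]), np.float32(0.66641456), [22.81145477294922, 41.08567810058594], array([144.14981273, 162.23220974]), [122, 143, 45, 39, 1068])
(array([ 682.62506104, -155.77062988]), np.float32(2.4514081), [22.506505966186523, 42.902854919433594], array([398.24938875, 262.64425428]), [380, 245, 40, 38, 818])
(array([ 684.13519287, -160.16680908]), np.float32(2.461081), [23.531755447387695, 38.261287689208984], array([414.68772894, 110.19871795]), [393, 88, 46, 47, 1092])
```

The edges agree with the given sizes (length 217, width 40, z taken as given): centre (563.3, −139.7), yaw 0.135, wells at ±34.5 and ±82.5. I'll place the first barrel in well 0.

```bash
cat >> h.py <<'E'
CEN=np.array([563.3,-139.7]);CY=0.135
def wellp(k): return CEN+[-82.5,-34.5,34.5,82.5][k]*np.array([-np.sin(CY),np.cos(CY)])
E
python3 - <<'E'
from h import *
plan((*wellp(0),16,CY+np.pi/2))
E
```

```text
at [ 574.8 -247.6  162.6] [ 3.1416 -0.      1.6896] t 7.75
 turn [0.0, -0.0, -0.0206] shift [0.1302, 0.0137, 0.7331] rows>=3.0
```

Emit:
step_arm(moves=[[[0,0,-0.021],[0.13,0.0137,0.2],-1],[[0,0,-0.021],[0.13,0.0137,0.4],-1],[[0,0,-0.021],[0.13,0.0137,0.55],-1],[[0,0,-0.021],[0.13,0.0137,0.6],-1],[[0,0,-0.021],[0.13,0.0137,0.6],-1]])

```text
clock: 8.25
eef_pos: [573.6, -221.9, 41.4]
tcp_rot: [-3.139, -0.001, 1.705]
contact_force: [0.0, -0.2, -0.3]
opening: 0.252
grasp_force: 30.0
```

```bash
python3 - <<'E'
from h import *
s=telemetry.sense();print(s['opening'],s['grasp_force'],s['contact_force'])
plan((*wellp(0),16,CY+np.pi/2))
E
```

```text
0.25196501868672816 29.967091977596283 [ 0.0178083  -0.20460066 -0.34927088]
at [ 573.6 -221.9   41.4] [-3.1394e+00 -1.2000e-03  1.7053e+00] t 8.25
 turn [-0.0028, -0.0015, -0.0007] shift [0.0015, 0.0045, 0.1272] rows>=0.5
```

Emit:
step_arm(moves=[[[0,0,0],[0.0015,0.0045,0.07],-1],[[0,0,0],[0.0015,0.0045,0.127],-1],[[0,0,0],[0.0015,0.0045,0.127],-1],[[0,0,0],[0.0015,0.0045,0.127],-1]])

```text
clock: 8.65
eef_pos: [575.2, -222.2, 17.2]
tcp_rot: [-3.142, -0.0, 1.705]
contact_force: [-0.0, 0.2, 0.2]
opening: 0.251
grasp_force: 30.0
```

Emit:
step_arm(moves=[[[0,0,0],[0,0,0],0.5],[[0,0,0],[0,0,0],0.5],[[0,0,0],[0,0,0],0.5],[[0,0,0],[0,0,-0.15],1],[[0,0,0],[0,0,-0.4],1],[[0,0,0],[0,0,-0.6],1],[[0,0,0],[0,0,-0.6],1]])

```text
clock: 9.35
eef_pos: [578.8, -223.5, 143.4]
tcp_rot: [3.133, 0.005, 1.705]
contact_force: [0.6, -0.6, -0.3]
opening: 1.0
grasp_force: 0.0
```

```bash
python3 - <<'E'
from h import *
im=shot('wrist','w5.png');c=imaging.calibration('wrist');pickle.dump(c,open('w5.pkl','wb'))
near=proj(c,[*wellp(0),18]);print(near)
for t in(75,98):print(wellp(0),barrel(im,c,near,24,45,t))
for d in imaging.mark_of('wrist','barrel_a')[:4]:print(d['conf'],onz(c,d['xy'],4).round(1),onz(c,d['xy'],0).round(1))
p=proj(c,[684,-158,15]);print(p)
if 30<p[0]<530: print(barrel(im,c,p,20,45,98))
# barrel near (684,-158), long axis 2.456
plan((683.7,-158.5,110,2.456),(683.7,-158.5,110,2.456-np.pi))
E
```

```text
[273.95131118 197.34538856]
[ 574.40370066 -221.44935982] (array([ 572.50805664, -219.79199219]), np.float32(1.7023034), [34.42604064941406, 39.166717529296875], array([273.1446249 , 197.84145398]), [252, 174, 41, 46, 1293])
[ 574.40370066 -221.44935982] (array([ 571.37561035, -213.50436401]), np.float32(1.7022109), [36.995826721191406, 59.21181106567383], array([272.62711864, 190.95065913]), [249, 154, 46, 70, 2655])
0.97 [ 679.5 -158.1    4. ] [ 681.1 -158.2    0. ]
0.6 [432.3 -88.9   4. ] [430.3 -87.9   0. ]
0.59 [ 574.9 -221.7    4. ] [ 575.  -222.7    0. ]
0.47 [ 560.4 -137.3    4. ] [ 560.3 -137.1    0. ]
[414.47370948 140.02732319]
(array([ 680.31738281, -159.0380249 ]), np.float32(2.4468937), [23.900524139404297, 39.883018493652344], array([412.0164794 , 140.34307116]), [389, 116, 48, 49, 1335])
at [ 575.8 -222.3  138.4] [3.1392e+00 1.3000e-03 1.7047e+00] t 9.45
 turn [0.0023, 0.0027, -0.9565] shift [0.2445, 0.5768, 0.1432] rows>=5.0
 turn [-0.0, -0.0, 1.0] shift [0.0, 0.0, 0.0] rows>=5.2
 turn [-0.0, -0.0, 1.0] shift [0.0, 0.0, 0.0] rows>=5.2
 turn [-0.0, -0.0, 1.0] shift [0.0, 0.0, 0.0] rows>=5.2
 turn [-0.0, -0.0, 1.0] shift [0.0, 0.0, 0.0] rows>=5.2
```

Emit:
step_arm(moves=[[[0,0,-0.955],[0.245,0.57,0.14],1],[[0,0,-0.955],[0.245,0.57,0.14],1],[[0,0,-0.955],[0.245,0.57,0.14],1],[[0,0,-0.955],[0.245,0.57,0.14],1],[[0,0,-0.955],[0.245,0.57,0.14],1],[[0,0,-0.955],[0.245,0.57,0.14],1],[[0,0,-0.955],[0.245,0.57,0.14],1],[[0,0,-0.955],[0.245,0.57,0.14],1]])

```text
clock: 10.25
eef_pos: [681.1, -158.4, 108.4]
tcp_rot: [-3.141, -0.001, 2.451]
contact_force: [-0.2, -1.3, -1.1]
opening: 1.001
grasp_force: 0.0
```

```bash
cat > look.py <<'E'
from h import *
import sys
x,y,f=float(sys.argv[1]),float(sys.argv[2]),sys.argv[3]
im=shot('wrist',f+'.png');c=imaging.calibration('wrist');pickle.dump(c,open(f+'.pkl','wb'))
near=proj(c,[x,y,14])
for t in (75,85,95,103):
    b=barrel(im,c,near,20,42,t);print(t,b[0].round(1),b[1].round(4),np.round(b[2],1))
for d in imaging.mark_of('wrist','barrel_a')[:5]:print(round(d['conf'],2),onz(c,d['xy'],0).round(1))
plan((x,y,11.5,telemetry.sense()['tcp_rot'][2]))
s=telemetry.sense();print(s['qpos'])
E
python3 look.py 682 -158.5 w6
```

```text
75 [ 685.6 -158.9] 2.4418 [22.  38.6]
85 [ 685.6 -159.4] 2.4352 [22.7 39.5]
95 [ 685.7 -159.3] 2.4512 [23.2 39.4]
103 [ 685.7 -159.3] 2.4512 [23.2 39.4]
0.86 [ 683.6 -158.7    0. ]
0.85 [ 574.7 -222.4    0. ]
at [ 681.4 -158.5  108.9] [-3.1415e+00 -2.0000e-04  2.4524e+00] t 10.35
 turn [-0.0001, -0.0003, 0.0] shift [-0.0025, 0.0019, 0.4871] rows>=1.9
[-2.30677004e-01  5.86916576e-01  1.55237711e+00  2.15149528e-05
  1.00255652e+00 -1.11226735e+00]
```

View pics/w6.png

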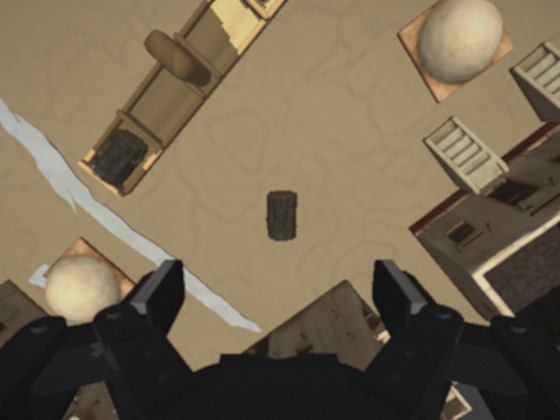

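The barrel is at (282,215), and the big box's base corner is at (347,281). The first barrel sits in well 0, at (122,157). I'll check the gripper's clearance to the box.

```bash
python3 - <<'E'
from h import *
c=pickle.load(open('w6.pkl','rb'));ct=imaging.calibration('top');cs=imaging.calibration('side')
ex=np.array([np.cos(2.4524),np.sin(2.4524)]);ey=np.array([ex[1],-ex[0]])
for p in [(347,281),(250,352),(415,228),(382,338)]:
  for z in (0,80):
    w=onz(c,p,z);d=w[:2]-[685,-159];print(p,z,w.round(0),'tool xy',(d@ex).round(0),(d@ey).round(0))
print('side box near bottom/top',onz(cs,(155,200),0),onz(ct,(358,108),0),onz(ct,(356,62),0),onz(ct,(357,124),0))
# box height from side view: bottom near corner (193,203), top (196,160)
b=onz(cs,(193,203),0);print(b)
for z in (80,100,120,140):print(z,proj(cs,[b[0],b[1],z]))
E
```

```text
(347, 281) 0 [ 775. -157.    0.] tool xy -68.0 59.0
(347, 281) 80 [ 728. -143.   80.] tool xy -23.0 39.0
(250, 352) 0 [ 777. -272.    0.] tool xy -143.0 -29.0
(250, 352) 80 [ 729. -222.   80.] tool xy -74.0 -20.0
(415, 228) 0 [771. -83.   0.] tool xy -18.0 113.0
(415, 228) 80 [725. -93.  80.] tool xy 11.0 76.0
(382, 338) 0 [ 844. -166.    0.] tool xy -127.0 95.0
(382, 338) 80 [ 775. -150.   80.] tool xy -63.0 64.0
side box near bottom/top [ 915.79188529 -201.08079132    0.        ] [ 824.46123653 -187.46649638    0.        ] [ 962.40449342 -183.68984319    0.        ] [ 777.35469117 -183.95958095    0.        ]
[ 796.63094362 -196.83669892    0.        ]
80 [191.60760707 178.54804329]
100 [191.24864161 172.24421355]
120 [190.88516538 165.86116986]
140 [190.51709283 159.39740967]
```

Emit:
step_arm(moves=[[[0,0,0.009],[-0.0155,0.0095,0.25],1],[[0,0,0.009],[-0.0155,0.0095,0.44],1],[[0,0,0.009],[-0.0155,0.0095,0.487],1],[[0,0,0.009],[-0.0155,0.0095,0.487],1],[[0,0,0.009],[-0.0155,0.0095,0.487],-1],[[0,0,0.009],[-0.0155,0.0095,0.487],-1],[[0,0,0.009],[-0.0155,0.0095,0.487],-1],[[0,0,0.009],[-0.0155,0.0095,0.487],-1]], squeeze=30)

```text
clock: 11.15
eef_pos: [685.9, -159.0, 13.0]
tcp_rot: [3.141, 0.002, 2.448]
contact_force: [-0.5, 0.3, 0.1]
opening: 0.33
grasp_force: 0.0
```

Emit:
step_arm(moves=[[[0,0,0],[0,0,0],-1],[[0,0,0],[0,0,0],-1],[[0,0,0],[0,0,-0.2],-1],[[0,0,0],[0,0,-0.45],-1],[[0,0,0],[0,0,-0.55],-1],[[0,0,0],[0,0,-0.55],-1]])

```text
clock: 11.75
eef_pos: [687.8, -159.4, 126.3]
tcp_rot: [3.138, 0.006, 2.448]
contact_force: [0.6, 0.2, -0.6]
opening: 0.241
grasp_force: 29.6
```

```bash
python3 - <<'E'
from h import *
print(wellp(1));plan((*wellp(1),120,CY+np.pi/2))
E
```

```text
[ 567.94336573 -173.88609593]
at [ 687.8 -159.4  126.3] [3.1384 0.0064 2.4477] t 11.75
 turn [0.0069, 0.0062, 0.9446] shift [0.4144, -0.4389, 0.0277] rows>=4.9
```

Emit:
step_arm(moves=[[[0,0,0.945],[0.414,-0.439,0.03],-1],[[0,0,0.945],[0.414,-0.439,0.03],-1],[[0,0,0.945],[0.414,-0.439,0.03],-1],[[0,0,0.945],[0.414,-0.439,0.03],-1],[[0,0,0.945],[0.414,-0.439,0.03],-1],[[0,0,0.945],[0.414,-0.439,0.03],-1],[[0,0,0.945],[0.414,-0.439,0.03],-1],[[0,0,0.945],[0.414,-0.439,0.03],-1]])

```text
clock: 12.55
eef_pos: [565.3, -173.2, 115.2]
tcp_rot: [-3.141, -0.0, 1.709]
contact_force: [0.2, -0.4, 0.4]
opening: 0.239
grasp_force: 29.6
```

```bash
python3 - <<'E'
from h import *
plan((*wellp(1),16,CY+np.pi/2))
E
```

```text
at [ 565.3 -173.2  115.2] [-3.141e+00 -3.000e-04  1.709e+00] t 12.55
 turn [-0.0008, -0.0003, 0.0041] shift [-0.0052, 0.0131, 0.4961] rows>=2.0
```

Emit:
step_arm(moves=[[[0,0,0],[-0.005,0.013,0.2],-1],[[0,0,0],[-0.005,0.013,0.34],-1],[[0,0,0],[-0.005,0.013,0.37],-1],[[0,0,0],[-0.005,0.013,0.37],-1],[[0,0,0],[-0.005,0.013,0.37],-1]])

```text
clock: 13.05
eef_pos: [568.9, -174.2, 42.7]
tcp_rot: [3.141, 0.001, 1.706]
contact_force: [0.2, 0.8, -1.3]
opening: 0.242
grasp_force: 29.6
```

```bash
python3 - <<'E'
from h import *
plan((*wellp(1),16,CY+np.pi/2))
E
```

```text
at [ 568.9 -174.2   42.7] [3.1405e+00 5.0000e-04 1.7063e+00] t 13.05
 turn [0.0014, 0.0007, 0.0007] shift [0.0023, -0.0047, 0.1335] rows>=0.5
```

Emit:
step_arm(moves=[[[0,0,0],[0.001,-0.002,0.07],-1],[[0,0,0],[0.001,-0.002,0.132],-1],[[0,0,0],[0.001,-0.002,0.132],-1],[[0,0,0],[0.001,-0.002,0.132],-1]])

```text
clock: 13.45
eef_pos: [567.6, -173.8, 14.7]
tcp_rot: [-3.141, -0.0, 1.706]
contact_force: [-0.6, -0.7, -0.2]
opening: 0.242
grasp_force: 32.1
```

Emit:
step_arm(moves=[[[0,0,0],[0,0,0],0.5],[[0,0,0],[0,0,0],0.5],[[0,0,0],[0,0,0],0.5],[[0,0,0],[0,0,-0.15],1],[[0,0,0],[0,0,-0.4],1],[[0,0,0],[0,0,-0.55],1],[[0,0,0],[0,0,-0.55],1],[[0,0,0],[0,0,-0.55],1]])

```text
clock: 14.25
eef_pos: [567.9, -174.0, 125.9]
tcp_rot: [3.14, 0.001, 1.706]
contact_force: [-0.3, 0.3, -0.1]
opening: 0.998
grasp_force: 0.0
```

```bash
python3 - <<'E'
from h import *
im=shot('wrist','w7.png');c=imaging.calibration('wrist')
for d in imaging.mark_of('wrist','barrel_a')[:5]:print(round(d['conf'],2),onz(c,d['xy'],4).round(1))
print(wellp(0),wellp(1))
plan((432.5,-86.5,110,.665),(432.5,-86.5,110,.665+np.pi))
E
```

```text
0.97 [550.2 -58.1   4. ]
0.76 [435.9 -87.3   4. ]
0.69 [ 573.8 -221.7    4. ]
0.65 [ 565.9 -171.6    4. ]
[ 574.40370066 -221.44935982] [ 567.94336573 -173.88609593]
at [ 566.8 -173.6  124.1] [-3.1398e+00 -8.0000e-04  1.7056e+00] t 14.35
 turn [-0.0013, 0.0001, 0.6624] shift [0.2608, -0.3034, 0.0359] rows>=3.5
 turn [-0.0013, 0.0001, 0.6624] shift [0.0755, -0.3929, 0.0356] rows>=3.5
 turn [0.0, 0.0, -1.0] shift [0.0, 0.0, 0.0] rows>=5.2
 turn [0.0, 0.0, -1.0] shift [0.0, 0.0, 0.0] rows>=5.2
 turn [0.0, 0.0, -1.0] shift [0.0, 0.0, 0.0] rows>=5.2
 turn [0.0, 0.0, -1.0] shift [0.0, 0.0, 0.0] rows>=5.2
```

Emit:
step_arm(moves=[[[0,0,0.66],[0.26,-0.3,0],1],[[0,0,0.66],[0.26,-0.3,0],1],[[0,0,0.66],[0.26,-0.3,0],1],[[0,0,0.66],[0.26,-0.3,0],1]])

```text
clock: 14.75
eef_pos: [499.4, -129.6, 123.8]
tcp_rot: [-3.138, 0.0, 1.182]
contact_force: [0.1, -0.4, -0.1]
opening: 1.0
grasp_force: 0.0
```

Emit:
step_arm(moves=[[[0,0,0.66],[0.075,-0.39,0.06],1],[[0,0,0.66],[0.075,-0.39,0.06],1],[[0,0,0.66],[0.075,-0.39,0.06],1],[[0,0,0.66],[0.075,-0.39,0.06],1],[[0,0,0.66],[0.075,-0.39,0.06],1],[[0,0,0.66],[0.075,-0.39,0.06],1],[[0,0,0.66],[0.075,-0.39,0.06],1]])

```text
clock: 15.45
eef_pos: [434.3, -87.3, 112.8]
tcp_rot: [-3.141, 0.001, 0.67]
contact_force: [-0.2, -0.4, -0.9]
opening: 0.999
grasp_force: 0.0
```

```bash
python3 look.py 432.5 -86.5 w8
```

```text
75 [432.2 -85.8] 0.654 [22.3 36.6]
85 [431.9 -86.1] 0.654 [22.3 37.4]
95 [431.9 -86.1] 0.654 [22.3 37.4]
103 [432.4 -86.1] 0.654 [23.1 38.2]
0.86 [553.7 -61.4   0. ]
0.82 [431.  -87.2   0. ]
0.69 [ 569.5 -177.9   -0. ]
0.67 [ 578.2 -226.2    0. ]
at [434.5 -87.4 113. ] [-3.1412e+00  4.0000e-04  6.6970e-01] t 15.55
 turn [-0.0005, 0.0005, -0.0] shift [-0.0049, -0.0093, 0.5076] rows>=2.0
[-2.01770583e-01  2.38827033e-01  2.11531491e+00 -4.50010527e-05
  7.87984524e-01  6.99313193e-01]
```

Emit:
step_arm(moves=[[[0,0,0.015],[-0.007,-0.011,0.25],1],[[0,0,0.015],[-0.007,-0.011,0.46],1],[[0,0,0.015],[-0.007,-0.011,0.507],1],[[0,0,0.015],[-0.007,-0.011,0.507],1],[[0,0,0.015],[-0.007,-0.011,0.507],-1],[[0,0,0.015],[-0.007,-0.011,0.507],-1],[[0,0,0.015],[-0.007,-0.011,0.507],-1],[[0,0,0.015],[-0.007,-0.011,0.507],-1]], squeeze=30)

```text
clock: 16.35
eef_pos: [432.8, -86.6, 12.9]
tcp_rot: [3.14, -0.001, 0.657]
contact_force: [0.6, 0.6, 0.9]
opening: 0.333
grasp_force: 0.0
```

Emit:
step_arm(moves=[[[0,0,0],[0,0,0],-1],[[0,0,0],[0,0,0],-1],[[0,0,0],[0,0,-0.2],-1],[[0,0,0],[0,0,-0.45],-1],[[0,0,0],[0,0,-0.6],-1],[[0,0,0],[0,0,-0.6],-1],[[0,0,0],[0,0,-0.6],-1]])

```text
clock: 17.05
eef_pos: [432.5, -86.5, 132.6]
tcp_rot: [3.14, -0.001, 0.657]
contact_force: [-0.3, -0.2, -0.7]
opening: 0.236
grasp_force: 29.7
```

```bash
python3 - <<'E'
from h import *
print(wellp(2));plan((*wellp(2),125,CY+np.pi/2))
E
```

```text
[ 558.65663427 -105.51390407]
at [432.5 -86.5 132.6] [ 3.140e+00 -1.400e-03  6.571e-01] t 17.05
 turn [0.0014, -0.0003, -0.6677] shift [0.2208, 0.2303, 0.0196] rows>=3.5
 turn [0.0014, -0.0003, -0.6677] shift [0.0758, 0.3099, 0.0193] rows>=3.5
```

Emit:
step_arm(moves=[[[0,0,-0.668],[0.22,0.23,0],-1],[[0,0,-0.668],[0.22,0.23,0],-1],[[0,0,-0.668],[0.22,0.23,0],-1],[[0,0,-0.668],[0.22,0.23,0],-1]])

```text
clock: 17.45
eef_pos: [494.3, -95.8, 129.9]
tcp_rot: [-3.138, 0.001, 1.187]
contact_force: [-0.3, 0.4, -0.1]
opening: 0.24
grasp_force: 29.7
```

Emit:
step_arm(moves=[[[0,0,-0.668],[0.076,0.31,0.1],-1],[[0,0,-0.668],[0.076,0.31,0.1],-1],[[0,0,-0.668],[0.076,0.31,0.1],-1],[[0,0,-0.668],[0.076,0.31,0.1],-1],[[0,0,-0.668],[0.076,0.31,0.35],-1],[[0,0,-0.668],[0.076,0.31,0.45],-1],[[0,0,-0.668],[0.076,0.31,0.45],-1],[[0,0,-0.668],[0.076,0.31,0.45],-1]])

```text
clock: 18.25
eef_pos: [557.4, -105.3, 40.9]
tcp_rot: [-3.139, -0.001, 1.706]
contact_force: [0.3, -0.7, -0.6]
opening: 0.241
grasp_force: 29.7
```

```bash
python3 - <<'E'
from h import *
plan((*wellp(2),16,CY+np.pi/2))
E
```

```text
at [ 557.4 -105.3   40.9] [-3.1392e+00 -8.0000e-04  1.7063e+00] t 18.25
 turn [-0.003, -0.001, 0.0006] shift [-0.0021, 0.0066, 0.1245] rows>=0.5
```

Emit:
step_arm(moves=[[[0,0,0],[-0.001,0.004,0.07],-1],[[0,0,0],[-0.001,0.004,0.126],-1],[[0,0,0],[-0.001,0.004,0.126],-1],[[0,0,0],[-0.001,0.004,0.126],-1]])

```text
clock: 18.65
eef_pos: [559.0, -105.5, 16.4]
tcp_rot: [-3.142, -0.0, 1.706]
contact_force: [0.4, 0.3, -0.2]
opening: 0.237
grasp_force: 31.0
```

Emit:
step_arm(moves=[[[0,0,0],[0,0,0],0.5],[[0,0,0],[0,0,0],0.5],[[0,0,0],[0,0,0],0.5],[[0,0,0],[0,0,-0.15],1],[[0,0,0],[0,0,-0.4],1],[[0,0,0],[0,0,-0.6],1],[[0,0,0],[0,0,-0.6],1],[[0,0,0],[0,0,-0.6],1]])

```text
clock: 19.45
eef_pos: [559.6, -105.7, 137.8]
tcp_rot: [3.139, 0.001, 1.706]
contact_force: [-0.4, 0.2, -1.2]
opening: 1.004
grasp_force: 0.0
```

```bash
python3 - <<'E'
from h import *
plan((*CEN,145,CY))
E
```

```text
at [ 559.6 -105.7  137.8] [3.1392e+00 9.0000e-04 1.7063e+00] t 19.45
 turn [0.0011, -0.0005, 0.6669] shift [-0.0571, -0.0015, -0.012] rows>=3.5
 turn [0.0011, -0.0005, 0.6669] shift [-0.0502, 0.0272, -0.012] rows>=3.5
 turn [0.0011, -0.0005, 0.6669] shift [-0.0299, 0.0487, -0.012] rows>=3.5
```

Emit:
step_arm(moves=[[[0,0,1],[-0.085,-0.002,0],1],[[0,0,1],[-0.085,-0.002,0],1],[[0,0,1],[-0.085,-0.002,0],1],[[0,0,1],[-0.085,-0.002,0],1],[[0,0,1],[-0.085,-0.002,0],1],[[0,0,1],[-0.085,-0.002,0],1]])

```text
clock: 20.05
eef_pos: [559.7, -122.2, 134.8]
tcp_rot: [-3.139, 0.001, 0.915]
contact_force: [1.4, 0.2, 0.4]
opening: 1.0
grasp_force: 0.0
```

Emit:
step_arm(moves=[[[0,0,1],[-0.062,0.059,0],1],[[0,0,1],[-0.062,0.059,0],1],[[0,0,1],[-0.062,0.059,0],1],[[0,0,1],[-0.062,0.059,0],1],[[0,0,1],[-0.062,0.059,0],1],[[0,0,1],[-0.062,0.059,0],1],[[0,0,1],[-0.062,0.059,0],1],[[0,0,1],[-0.062,0.059,0],1]])

```text
clock: 20.85
eef_pos: [562.0, -139.3, 135.4]
tcp_rot: [-3.141, 0.002, 0.137]
contact_force: [0.3, 0.2, -0.0]
opening: 1.001
grasp_force: 0.0
```

```bash
python3 - <<'E'
from h import *
im=shot('wrist','w9.png');c=imaging.calibration('wrist');pickle.dump(c,open('w9.pkl','wb'))
for d in imaging.mark_of('wrist','barrel_a')[:5]:print(round(d['conf'],2),onz(c,d['xy'],4).round(1))
for k in range(4):print(wellp(k))
for nm,z in(('tab_top',62),('carrier',0)):
  for d in imaging.mark_of('wrist',nm)[:2]:print(nm,round(d['conf'],2),d['xy'],onz(c,d['xy'],z).round(1))
print(proj(c,[*CEN,62]))
plan((*CEN,37,CY))
E
```

```text
0.87 [ 570.  -174.2    4. ]
0.77 [552.9 -62.2   4. ]
0.63 [ 574.5 -222.7    4. ]
0.6 [ 560.2 -109.5    4. ]
[ 574.40370066 -221.44935982]
[ 567.94336573 -173.88609593]
[ 558.65663427 -105.51390407]
[552.19629934 -57.95064018]
tab_top 0.74 [279.6, 216.6] [ 563.3 -140.5   62. ]
carrier 0.7 [280.2, 193.5] [ 565.3 -141.     0. ]
carrier 0.46 [318.6, 192.5] [ 570.9 -175.2    0. ]
[278.42074784 216.50360829]
at [ 562.6 -139.4  136.4] [-3.1414e+00  4.0000e-04  1.3630e-01] t 21.05
 turn [-0.0002, 0.0005, 0.0016] shift [0.0034, 0.0022, 0.4969] rows>=2.0
```

View pics/w9.png

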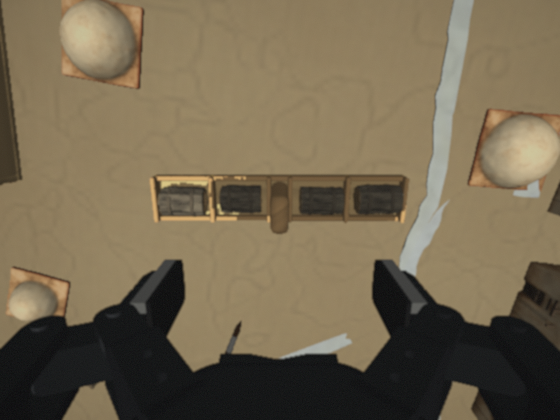

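All four wells now hold a barrel (row ≈200, columns 180, 240, 320 and 380). The tab is at (279,215), centred between the fingers. I'll grasp it.

Emit:
step_arm(moves=[[[0,0,0],[0.003,0.002,0.2],1],[[0,0,0],[0.003,0.002,0.4],1],[[0,0,0],[0.003,0.002,0.5],1],[[0,0,0],[0.003,0.002,0.5],1],[[0,0,0],[0.003,0.002,0.5],1],[[0,0,0],[0.003,0.002,0.5],-1],[[0,0,0],[0.003,0.002,0.5],-1],[[0,0,0],[0.003,0.002,0.5],-1]], squeeze=60)

```text
clock: 21.85
eef_pos: [564.2, -139.9, 37.9]
tcp_rot: [3.141, -0.002, 0.136]
contact_force: [-0.7, 0.0, -0.5]
opening: 0.514
grasp_force: 0.0
```

Emit:
step_arm(moves=[[[0,0,0],[0,0,0],-1],[[0,0,0],[0,0,0],-1],[[0,0,0],[0,0,0],-1],[[0,0,0],[0,0,0],-1],[[0,0,0],[0,0,0],-1]])

```text
clock: 22.35
eef_pos: [563.8, -139.8, 37.2]
tcp_rot: [3.141, -0.001, 0.135]
contact_force: [0.1, 0.4, 6.3]
opening: 0.153
grasp_force: 59.7
```

Emit:
step_arm(moves=[[[0,0,0],[0,0,-0.02],-1],[[0,0,0],[0,0,-0.06],-1],[[0,0,0],[0,0,-0.12],-1],[[0,0,0],[0,0,-0.18],-1],[[0,0,0],[0,0,-0.24],-1],[[0,0,0],[0,0,-0.3],-1],[[0,0,0],[0,0,-0.32],-1],[[0,0,0],[0,0,-0.32],-1]])

```text
clock: 23.15
eef_pos: [563.9, -139.9, 101.7]
tcp_rot: [3.141, -0.002, 0.136]
contact_force: [0.3, 0.0, -2.7]
opening: 0.152
grasp_force: 58.5
```

```bash
python3 - <<'E'
from h import *
im=shot('wrist','w10.png');c=imaging.calibration('wrist')
print(telemetry.sense()['wrist_torque'])
im=shot('side','s10.png');cv2.imwrite('pics/s10c.png',cv2.resize(im[140:300,180:360],None,fx=4,fy=3.7,interpolation=3)[:,:,::-1])
plan((500,130,110,0.05))
E
```

```text
[-0.00667279 -0.01226537  0.00269774]
at [ 563.2 -139.7  100.5] [-3.1415e+00  2.0000e-04  1.3560e-01] t 23.25
 turn [-0.0, 0.0001, 0.0545] shift [-0.0655, -0.6894, -0.0236] rows>=2.8
 turn [-0.0, 0.0001, 0.0545] shift [-0.0949, -0.686, -0.0236] rows>=2.8
```

Emit:
step_arm(moves=[[[0,0,0.01],[-0.01,-0.04,-0.05],-1],[[0,0,0.02],[-0.02,-0.14,-0.1],-1],[[0,0,0.03],[-0.03,-0.28,-0.11],-1],[[0,0,0.04],[-0.05,-0.42,-0.11],-1],[[0,0,0.055],[-0.06,-0.56,-0.11],-1],[[0,0,0.055],[-0.08,-0.7,-0.11],-1],[[0,0,0.055],[-0.1,-0.82,-0.11],-1],[[0,0,0.055],[-0.1,-0.9,-0.11],-1]])

```text
clock: 24.05
eef_pos: [517.8, 37.7, 122.8]
tcp_rot: [-3.141, 0.001, 0.093]
contact_force: [-0.1, 0.4, -2.0]
opening: 0.146
grasp_force: 58.8
```

Emit:
step_arm(moves=[[[0,0,0.01],[-0.01,-0.1,-0.02],-1],[[0,0,0.02],[-0.02,-0.24,-0.05],-1],[[0,0,0.03],[-0.04,-0.4,-0.08],-1],[[0,0,0.04],[-0.06,-0.56,-0.11],-1],[[0,0,0.055],[-0.08,-0.7,-0.11],-1],[[0,0,0.055],[-0.1,-0.82,-0.11],-1],[[0,0,0.055],[-0.1,-0.88,-0.11],-1],[[0,0,0.055],[-0.1,-0.9,-0.11],-1]])

```text
clock: 24.85
eef_pos: [482.4, 214.3, 144.8]
tcp_rot: [3.142, 0.0, 0.051]
contact_force: [0.5, 0.0, -3.1]
opening: 0.146
grasp_force: 58.8
```

Emit:
step_arm(moves=[[[0,0,0],[0,0,0],-1],[[0,0,0],[0,0,0],-1],[[0,0,0],[0,0,0],-1]])

```text
clock: 25.15
eef_pos: [482.9, 212.4, 144.6]
tcp_rot: [3.141, 0.0, 0.048]
contact_force: [-0.6, -0.6, -2.5]
opening: 0.146
grasp_force: 58.8
```

```bash
python3 - <<'E'
from h import *
s=telemetry.sense();print(s['eef_pos'],s['tcp_rot'],s['opening'],s['grasp_force'])
im=shot('wrist','w11.png');c=imaging.calibration('wrist');pickle.dump(c,open('w11.pkl','wb'))
for nm,z in(('bay',5),('tray',0)):
  for d in imaging.mark_of('wrist',nm)[:2]:print(nm,round(d['conf'],2),d['xy'],onz(c,d['xy'],z).round(1))
for x,y in((538.1,328.4),(548.8,90.5)):print(proj(c,[x,y,40]))
E
```

```text
[482.87869385 212.36466653 144.60604   ] [3.14126782e+00 3.13646303e-04 4.80986154e-02] 0.14580854118003284 58.837255239486694
bay 0.94 [285.5, 95.1] [570.3 210.1   5. ]
tray 0.62 [287.3, 22.8] [625.8 211.5   0. ]
[128.46730746 129.27137713]
[442.39154588 130.21282337]
```

View pics/w11.png

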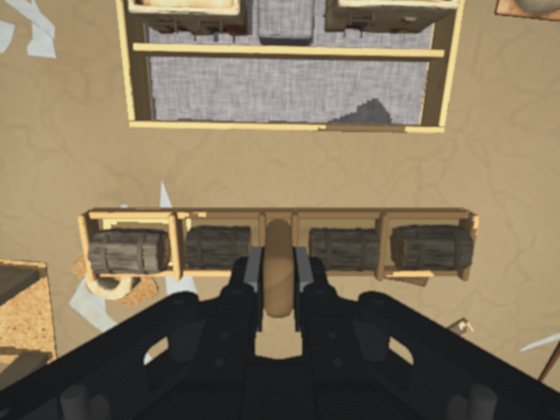

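The loaded carrier is held level (columns 82–476, row ≈213) with all four barrels in place. The tray's near rim runs from (130,128) to (443,132). I'll get sub-pixel edges for the tray and for the carrier in hand.

```bash
python3 - <<'E'
from h import *
im=cv2.imread('pics/w11.png')[:,:,::-1];c=pickle.load(open('w11.pkl','rb'));g=cv2.cvtColor(im,cv2.COLOR_RGB2GRAY)
print('near rim rows')
for x in (150,200,250,300,420):print(x,g[115:138,x-1:x+2].mean(1).astype(int).tolist())
print('batten rows')
for x in (170,280,420):print(x,g[40:62,x-1:x+2].mean(1).astype(int).tolist())
print('left rim cols');[print(y,g[y-1:y+2,112:150].mean(0).astype(int).tolist()) for y in (60,90,115)]
print('right rim cols');[print(y,g[y-1:y+2,425:465].mean(0).astype(int).tolist()) for y in (60,90,115)]
print('carrier far edge rows')
for x in (120,220,340,440):print(x,g[200:226,x-1:x+2].mean(1).astype(int).tolist())
print('carrier ends');[print(y,g[y-1:y+2,70:100].mean(0).astype(int).tolist(),g[y-1:y+2,458:490].mean(0).astype(int).tolist()) for y in (230,250)]
E
```

```text
near rim rows
150 [84, 84, 82, 82, 87, 110, 156, 199, 218, 222, 221, 211, 186, 164, 159, 160, 160, 160, 160, 160, 159, 158, 158]
200 [156, 151, 154, 149, 127, 104, 114, 162, 203, 220, 222, 221, 212, 186, 165, 161, 162, 162, 162, 162, 162, 161, 160]
250 [161, 166, 166, 164, 162, 155, 132, 123, 161, 201, 216, 218, 214, 199, 173, 159, 157, 159, 159, 159, 160, 160, 160]
300 [170, 170, 169, 169, 169, 159, 130, 105, 117, 166, 205, 217, 218, 215, 199, 174, 160, 159, 161, 162, 161, 161, 161]
420 [178, 177, 176, 171, 165, 163, 162, 155, 143, 120, 105, 136, 189, 216, 219, 216, 207, 190, 170, 159, 158, 159, 158]
batten rows
170 [157, 158, 155, 158, 190, 214, 220, 220, 221, 219, 196, 140, 87, 69, 69, 76, 105, 144, 166, 166, 157, 152]
280 [55, 54, 55, 52, 62, 111, 174, 212, 219, 219, 220, 219, 203, 153, 97, 72, 73, 74, 93, 126, 146, 152]
420 [159, 158, 157, 155, 152, 155, 158, 158, 167, 187, 206, 212, 213, 212, 211, 193, 145, 92, 68, 65, 69, 88]
left rim cols
60 [151, 151, 151, 151, 151, 150, 150, 149, 148, 159, 190, 215, 220, 221, 217, 201, 163, 112, 76, 69, 69, 70, 72, 71, 71, 72, 73, 74, 74, 7
[... 1414 characters left out ...]
1, 162, 154, 130, 103, 88, 83, 86, 101, 112, 116, 115, 113, 109, 107, 115, 124, 128, 128, 121, 95, 64]
carrier ends
230 [161, 161, 161, 161, 161, 161, 162, 162, 167, 181, 198, 209, 211, 204, 188, 162, 125, 89, 69, 65, 65, 62, 61, 60, 59, 59, 60, 58, 62, 74] [55, 56, 55, 55, 55, 55, 56, 57, 59, 61, 64, 70, 80, 92, 104, 112, 119, 128, 149, 165, 167, 164, 164, 164, 164, 165, 164, 164, 164, 164, 164, 164]
250 [162, 162, 162, 162, 163, 163, 163, 162, 161, 161, 159, 160, 168, 187, 203, 210, 205, 185, 146, 119, 113, 112, 110, 104, 99, 96, 94, 95, 97, 101] [65, 64, 64, 67, 70, 70, 71, 71, 70, 70, 70, 69, 69, 69, 85, 120, 151, 163, 165, 164, 165, 166, 165, 165, 164, 165, 165, 164, 164, 163, 164, 163]
```

```bash
python3 - <<'E'
from h import *
c=pickle.load(open('w11.pkl','rb'));s=telemetry.sense();p=s['eef_pos']
Z=40
rim=np.array([onz(c,q,Z) for q in ((150,124),(200,125),(250,126),(300,126.8),(420,129.3))])
bat=np.array([onz(c,q,31) for q in ((170,47),(280,49.3),(420,52.5))])
lf=np.array([onz(c,q,Z) for q in((125,60),(128,90),(131,115))]);rt=np.array([onz(c,q,Z) for q in((451.8,60),(447.5,90),(443.3,115))])
print('rim',rim[:,:2].round(1).tolist(),'bat',bat[:,:2].round(1).tolist());print('L',lf[:,:2].round(1).tolist(),'R',rt[:,:2].round(1).tolist())
ar=np.polyfit(rim[:,1],rim[:,0],1);ab=np.polyfit(bat[:,1],bat[:,0],1)
print('yaw rim',-np.arctan(ar[0]),'batten',-np.arctan(ab[0]))
L,R=lf.mean(0),rt.mean(0);print('len',np.linalg.norm((L-R)[:2]),'exp 235')
yaw=-np.arctan((ar[0]+ab[0])/2);yc=(L[1]+R[1])/2
# bay centre: mid between rim centreline and batten centreline
xr,xb=np.polyval(ar,yc),np.polyval(ab,yc);print('rim x',xr,'batten x',xb,'gap',(xb-xr)*np.cos(yaw),'exp 55')
bx=(xr+xb)/2
m=(L+R)/2;ey=np.array([-np.sin(yaw),np.cos(yaw)]);ex=np.array([ey[1],-ey[0]])
# y at the bay line
cen=np.array([bx,yc]);cen=cen+ey*((m[:2]-cen)@ey);cen[0]+=0
print('bay centre',cen,'yaw',yaw)
zu=p[2]-37.2
for q,z in(((120,207),zu),((440,207),zu),((120,212),zu+12),((440,211.7),zu+12)):print('car far',onz(c,q,z).round(1))
a=[onz(c,q,zu+18) for q in((79,230),(82.5,250),(476,230),(473,250))];print('ends',np.round(a,1).tolist())
print('tcp',p,s['tcp_rot'])
E
```

```text
rim [[542.8, 311.8], [543.8, 274.1], [544.9, 236.4], [546.1, 198.6], [548.7, 107.6]] bat [[598.1, 297.1], [600.4, 216.3], [603.1, 113.1]]
L [[586.5, 326.9], [566.2, 326.4], [548.6, 325.6]] R [[597.6, 93.1], [577.4, 92.3], [559.8, 91.9]]
yaw rim 0.028975916285667352 batten 0.02760427357746375
len 234.1247348549215 exp 235
rim x 545.7368250394476 batten x 600.5047783614318 gap 54.746038559446376 exp 55
bay centre [573.12046964 209.38806802] yaw 0.02829010824139311
car far [497.2 306.2 107.5]
car far [506.3 117.6 107.5]
car far [498.1 300.4 119.5]
car far [506.8 123.6 119.5]
ends [[488.8, 320.5, 125.5], [477.0, 320.0, 125.5], [499.1, 105.4, 125.5], [487.4, 104.5, 125.5]]
tcp [482.9145956  212.68579714 144.66139682] [3.14150171e+00 8.39252993e-05 4.82380784e-02]
```

The bay is at (573.1, 209.4) with yaw 0.029; wall spans of 54.7 and 234 match the drawing's 55 and 235. The carrier in hand is centred on the TCP to within about 1 mm. I'll move over the bay.

Emit:
step_arm(moves=[[[0,0,0.01],[0.03,0.005,0],-1],[[0,0,0.02],[0.1,0.01,0],-1],[[0,0,0.025],[0.2,0.02,0],-1],[[0,0,0.025],[0.3,0.03,0.03],-1],[[0,0,0.025],[0.4,0.038,0.08],-1],[[0,0,0.025],[0.45,0.038,0.15],-1],[[0,0,0.025],[0.453,0.038,0.2],-1],[[0,0,0.025],[0.453,0.038,0.2],-1]])

```text
clock: 26.1
eef_pos: [572.8, 209.5, 102.8]
tcp_rot: [3.141, 0.003, 0.029]
contact_force: [0.1, 1.2, -3.5]
opening: 0.153
grasp_force: 58.8
```

Emit:
step_arm(moves=[[[0,0,0],[0,0,0],-1],[[0,0,0],[0,0,0],-1],[[0,0,0],[0,0,0],-1]])

```text
clock: 26.4
eef_pos: [573.7, 210.3, 105.5]
tcp_rot: [-3.141, -0.001, 0.03]
contact_force: [-0.8, -0.7, -2.3]
opening: 0.154
grasp_force: 58.8
```

```bash
python3 - <<'E'
from h import *
print(telemetry.sense()['contact_force'])
plan((573.7,209.4,43,0.029))
E
```

```text
[-0.75182346 -0.73432117 -2.3262987 ]
at [573.7 210.3 105.5] [-3.1413e+00 -1.0000e-03  2.9800e-02] t 26.4
 turn [-0.0004, -0.0012, 0.001] shift [-0.0005, 0.0048, 0.3123] rows>=1.2
```

Emit:
step_arm(moves=[[[0,0,0.001],[0,0.004,0.03],-1],[[0,0,0.001],[0,0.004,0.07],-1],[[0,0,0.001],[0,0.004,0.11],-1],[[0,0,0.001],[0,0.004,0.15],-1],[[0,0,0.001],[0,0.004,0.19],-1],[[0,0,0.001],[0,0.004,0.22],-1],[[0,0,0.001],[0,0.004,0.23],-1],[[0,0,0.001],[0,0.004,0.23],-1]])

```text
clock: 27.2
eef_pos: [573.5, 209.3, 58.3]
tcp_rot: [3.141, 0.001, 0.029]
contact_force: [-0.2, 0.1, -3.1]
opening: 0.151
grasp_force: 58.8
```

Emit:
step_arm(moves=[[[0,0,0],[0,0,0.01],-1],[[0,0,0],[0,0,0.02],-1],[[0,0,0],[0,0,0.03],-1],[[0,0,0],[0,0,0.04],-1],[[0,0,0],[0,0,0.05],-1],[[0,0,0],[0,0,0.06],-1],[[0,0,0],[0,0,0.065],-1],[[0,0,0],[0,0,0.07],-1]])

```text
clock: 28.0
eef_pos: [573.6, 209.4, 44.6]
tcp_rot: [3.142, 0.0, 0.029]
contact_force: [-0.2, 0.4, -2.6]
opening: 0.15
grasp_force: 58.8
```

Emit:
step_arm(moves=[[[0,0,0],[0,0,0],-1],[[0,0,0],[0,0,0],-1],[[0,0,0],[0,0,0],-1]])

```text
clock: 28.3
eef_pos: [573.7, 209.4, 44.7]
tcp_rot: [-3.142, -0.0, 0.029]
contact_force: [0.8, -1.2, -2.6]
opening: 0.15
grasp_force: 58.8
```

Emit:
step_arm(moves=[[[0,0,0],[0,0,0.003],-1],[[0,0,0],[0,0,0.006],-1],[[0,0,0],[0,0,0.009],-1],[[0,0,0],[0,0,0.012],-1],[[0,0,0],[0,0,0.012],-1],[[0,0,0],[0,0,0.012],-1]])

```text
clock: 28.9
eef_pos: [573.6, 209.4, 42.3]
tcp_rot: [-3.142, 0.0, 0.029]
contact_force: [-0.3, 0.6, -2.5]
opening: 0.15
grasp_force: 58.9
```

Emit:
step_arm(moves=[[[0,0,0],[0,0,0.003],-1],[[0,0,0],[0,0,0.006],-1],[[0,0,0],[0,0,0.006],-1],[[0,0,0],[0,0,0.006],-1]])

```text
clock: 29.3
eef_pos: [573.7, 209.4, 42.2]
tcp_rot: [-3.142, -0.0, 0.029]
contact_force: [-3.4, -1.1, 10.6]
opening: 0.152
grasp_force: 60.9
```

It has touched the bay floor, at the expected height. I'll release and retreat.

Emit:
step_arm(moves=[[[0,0,0],[0,0,-0.005],0],[[0,0,0],[0,0,-0.005],0],[[0,0,0],[0,0,-0.005],0],[[0,0,0],[0,0,-0.005],0],[[0,0,0],[0,0,-0.1],0],[[0,0,0],[0,0,-0.3],0],[[0,0,0],[0,0,-0.5],0],[[0,0,0],[0,0,-0.6],0]])

```text
clock: 30.1
eef_pos: [575.1, 209.8, 164.4]
tcp_rot: [-3.14, -0.004, 0.029]
contact_force: [0.5, -0.0, -0.1]
opening: 0.498
grasp_force: 0.0
```

Emit:
step_arm(moves=[[[0,0,0],[-0.3,0,-0.15],1],[[0,0,0],[-0.45,0,-0.15],1],[[0,0,0],[-0.45,0,-0.15],1],[[0,0,0],[-0.45,0,-0.15],1],[[0,0,0],[-0.45,0,-0.15],1]])

```text
clock: 30.6
eef_pos: [484.6, 207.0, 191.2]
tcp_rot: [-3.141, -0.001, 0.029]
contact_force: [0.6, -0.6, -0.4]
opening: 1.002
grasp_force: 0.0
```

```bash
python3 - <<'E'
from h import *
s=telemetry.sense();print(s['eef_pos'],s['opening'],s['contact_force'],s['clock'])
im=shot('wrist','w12.png');c=imaging.calibration('wrist');pickle.dump(c,open('w12.pkl','wb'))
for nm,z in(('carrier',5),('tab_top',67),('barrel_a',9)):
  for d in imaging.mark_of('wrist',nm)[:4]:print(nm,round(d['conf'],2),d['xy'],onz(c,d['xy'],z).round(1))
ey=np.array([-.029,1]);print([np.round(np.array([573.1,209.4])+k*ey,1).tolist() for k in(-82.5,-34.5,34.5,82.5)])
E
```

```text
[484.60187814 206.98382914 191.20630213] 1.0020915809712825 [ 0.59189652 -0.62365955 -0.41670391] 30.6
carrier 0.6 [279.1, 99.3] [570.8 208.2   5. ]
tab_top 0.67 [279.4, 90.9] [574.2 208.2  67. ]
tab_top 0.54 [365.8, 95.6] [572.6 139.4  67. ]
barrel_a 0.84 [365.8, 94.8] [577.1 124.5   9. ]
barrel_a 0.81 [313.6, 96.6] [574.1 174.8   9. ]
barrel_a 0.78 [246.7, 95.6] [573.1 239.7   9. ]
barrel_a 0.74 [192.9, 96.1] [571.2 291.8   9. ]
[[575.5, 126.9], [574.1, 174.9], [572.1, 243.9], [570.7, 291.9]]
```

View pics/w12.png

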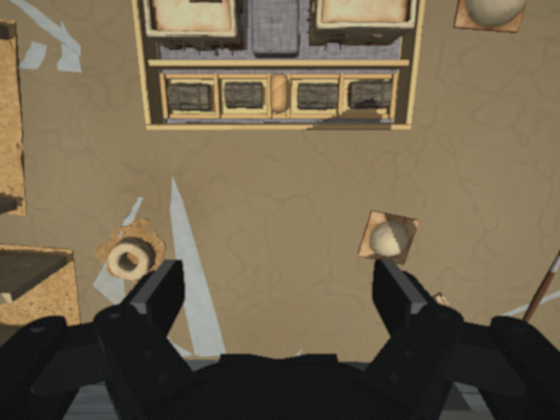

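The carrier sits in the bay with its tab at (279,92). All four barrels are in their wells, at columns 190, 245, 318 and 370. The fingers are clear.

```bash
python3 -c "
from h import *
print(r.sign_off())"
```

```text
the job is handed in; nothing more can be done
None
```

The three barrels are in their wells and the loaded carrier is down in the tray's bay, released and clear of the gripper. I handed the job in at about 31 s; no verdict came back.

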